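# Hitch the instrument trailer to the rover

## Task

Couple the small instrument trailer to the parked rover: roll it up by its drawbar until the eye lies between the two jaws of the rover's hitch with the holes in line, then lift the hitch pin out of the wooden tool stand and put it down through upper jaw, eye and lower jaw until its collar rests flat on the upper jaw, and let go. Leave the screwdriver in its stand, and the spare wheel and the tape roll where they lie.

Things in the scene. Friction and masses are not known exactly. Their poses are not given: they have to be found in the camera images.
- rover: White and grey four-wheeled rover with black knobbly tyres, 260 wide, 300 long, 166 high, parked and immovable. Origin on the bench under its middle; z up, -y towards its rear end, where the hitch stands out. Its rear wheels end 66 mm short of the hitch hole, its body 75 mm short.
- hitch_hole (a point): Centre of the hitch's pin hole, on the upper jaw's top face, 77 mm above the bench; axes as the rover's. Aluminium clevis: two level jaws 46 wide, 50 long, 8 thick, one over the other, 18 mm apart (gap 51 to 69 mm above the bench), each with a vertical 15 mm hole in its middle. The gap is open behind (-y) and at both sides; a block closes it 25 mm from the hole on the +y side.
- trailer: Loose trailer, about 0.7 kg, with a grey and black case on its deck (top 124 mm high, from 163 mm behind the eye). Origin on the bench under the middle of the axle; z up, +y forward along the drawbar. It stands on two free-rolling 90 mm wheels and a ball caster under the drawbar 140 mm behind the eye. It rolls easily, turns about mid-axle, stays where left; a little sideways skidding is harmless.
- eye (a point): Centre of the eye at the drawbar's front end: flat steel ring, 40 outside, 20 mm hole, 10 thick, 60 mm above the bench, 240 mm ahead of the axle; axes as the trailer's. Coupled, it lies 17 mm below hitch_hole with 4 mm free above and below. It starts 50 to 130 mm away, behind the hitch. The drawbar may end at a small angle to the rover; the pin's taper draws the eye in over the last 5 mm.
- drawbar_grip (a point): A good place to take the trailer: middle of the drawbar's square aluminium tube, 90 mm behind the eye, 60 mm above the bench; axes as the trailer's. The tube is 20 wide (along x) and 20 high, clear above and at both sides from 34 to 120 mm behind the eye.
- pin_grip (a point): Middle of the grip of the hitch pin, 91 mm above the bench at the start. Upright plain steel pin, 103 long, 0.14 kg; from the top: ribbed round grip 22 diameter, 40 high; collar 26 diameter, 5 high; shank 12 diameter, 56 long, its last 14 mm tapering to 6. z points along it, grip upwards. It hangs by its collar in one hole of the stand; which hole varies.
- pin_collar (a point): On the pin's axis at the underside of its collar, 25 mm below pin_grip, where the shank begins. With the pin home it lies on hitch_hole.
- pin_tip (a point): The tapered lower tip of the pin, 56 mm below pin_collar; 10 mm above the bench at the start.
- stand: Fixed plywood tool stand, 50 (x) by 130 (y), 66 high; origin under its middle. Two upright 16 mm holes, 60 deep, 75 mm apart along its y, one with the hitch pin and one with the screwdriver.
- screwdriver_mid (a point): Middle of the handle of a stubby screwdriver standing in the stand's other hole: black handle 29 diameter, 64 high, top 130 mm above the bench. To be left.
- spare_wheel_mid (a point): Centre of a loose black knobbly wheel lying flat on the bench, 110 diameter, 45 high. To be left.
- tape_mid (a point): Centre of a roll of black tape lying flat on the bench, 96 diameter, 25 high. To be left.
Things that resemble listed ones, but are neither listed nor needed, are in the scene too. There is more than one size of the part that bears pin_grip; the job needs the largest.

How it is judged (in metres and radians):
At the end, for the whole second after the job is handed in: The eye lies between the jaws: centre within 9 mm of the hole axis, 10 to 24 mm below the upper jaw's top. The pin stands through jaw, eye and jaw: collar underside within 3 mm of the upper jaw's top and 4 mm of the hole axis. Pin and trailer are upright within 0.1 rad (horizontal distance between eye and hitch_hole below 0.009 m and z of eye in the frame of hitch_hole between -0.024 and -0.01 m and horizontal distance between pin_collar and hitch_hole below 0.004 m and z of pin_collar in the frame of hitch_hole between -0.003 and 0.003 m and angle between each of pin_tip, eye's own z axis and vertical below 0.1 rad); the robot touches nothing.
It fails at once if the screwdriver is moved more than 30 mm (distance of screwdriver_mid from where it was at the start of the episode above 0.03 m).
It fails at once if the spare wheel is moved more than 30 mm (distance of spare_wheel_mid from where it was at the start of the episode above 0.03 m).
It fails at once if the tape roll is moved more than 30 mm (distance of tape_mid from where it was at the start of the episode above 0.03 m).
It also fails if it takes over 61 s, if anything falls off the work surface, if the arm or the gripper's body presses on something with over 40 N, if the wrist force passes 120 N, or if a joint passes its speed limit or range.

## Robot

A 6-joint arm with a two-finger parallel gripper is mounted at the origin on the work surface. World frame = base frame: x ahead of the robot, y to its left, z up, the work surface at z = 0. Lengths are in m, angles in degrees, forces in N, time in s.
With the tool pointing down it reaches from about 0.35 to 0.875 m from the base axis. Payload 4.2 kg.
Tool frame: the origin (TCP) lies midway between the tips of the shut fingers; the grasp point (between the pads) lies 19 mm behind it; x points along the fingers, y is the direction in which the jaws open and shut, and the axes are right-handed (so a half turn about x gives the same grasp; the last joint's range is limited). The gripper opens to 87 mm and grips with 3 to 60 N. Pads are 19 mm wide; open, the fingers measure 117 mm over their backs; the gripper's body (75 mm by 190 mm) begins 51 mm behind the grasp point.
Start: joints at [14.817, 22.042, 0.453, 0, -68.411, -14.817], TCP at [0.625, 0, 0.223] pointing down, gripper open.
Joint ranges: [-179.83, 179.83], [-69.29, 118.12], [-61.27, 80.66], [-181.25, 117.63], [-171.15, -9.14], [-177.46, 177.46]. Speed limits (degrees/s): [159.86, 159.86, 180, 180, 180, 180].

## Interface

Orientations are given as a 3x3 rotation matrix whose columns are the frame's x, y, z axes.
In Python, from station import r gives the robot as it stands.
- The arm moves only by the tool play_rows, never from a script. Its argument "plan" is a list that holds one entry, the list of rows, each a list of 6 numbers: the shift along the tool's x, y, z in cm, then the turn, a rotation vector about the tool's x, y, z in units of 10 degrees (1.0 is 10 degrees). A call has 1 to 5 rows; each row is the pose to reach, as a shift and turn from the pose commanded when the call began, along the tool's axes at that moment; what a row does not reach only later rows make up. A row lasts 1/8 s, in which the tool goes at most 62.5 mm and 10.7 degrees, less where a joint would pass 70% of its speed; a pose out of reach is approached as far as the arm can. A call with a gripper value outside its range is refused whole. "hand" is the opening, from 0 (shut) to 1 (fully open), set as the call begins (left out, the last holds). The fingers move at their own pace and stop on an object; the grip force is fixed at half the most. Time passes only in rows, so rows that repeat a pose let the fingers close. It gives the time, the measured TCP pose, the force and the opening at its end, in the units of the state.
- r.sense(): the state, without advancing time (a new reading comes with each control period).
- r.capture(name): name is "scene" or "side" or "wrist"; returns (picture, depth): 384x512x3 uint8, blue, green, red; 384x512 float32, m along the optical axis (not along the pixel's ray), 0 where there is no reading.
- r.get_calibration(name): a dict with "vfov" (degrees; the focal length in pixels is half the picture's height over the tangent of half this angle, whatever the lens; pixels are square), "cx", "cy" (the principal point, pixels), "rvec" (rotation vector, rad) and "tvec" (3), from world to camera coordinates, as OpenCV has them. Camera axes: x right, y down, z forward; pixel columns grow to the right and rows downward; lengths in m; the calibration is good to about 2 mm. A picture is of the moment at which its call begins: read the wrist's pose just before it. get_calibration takes no time and is no camera call; for the wrist camera it gives the pose at the moment of the call.
- r.finish_job(): hands the job in, once; it reports no verdict.
The state is a dict: "time_s": time; "joints": joint angles; "joint_velocities": joint speeds; "effort": joint torques, N m; "tcp_pos": TCP position; "ee_rot": TCP orientation; "wrist_force": force on the tool from outside, world axes, zero at the start; "moment": the same for the moment, N m; "gripper_width": opening from 0.0 (shut) to 1.0 (fully open).
Only numpy, scipy, OpenCV 4.12 (cv2) and the standard library are available. Lean on these libraries where they do the work, as an engineer would, in place of code of your own. Each camera call takes 0.05 s, during which the arm holds its last target.

## Working session

There is one attempt and no reset: what is moved stays moved. The work goes in short steps, Python scripts to look and compute and a tool call to move; the robot and the scene stay as the last step left them, time stands still between calls to the robot, and variables do not carry over. Pictures are saved under pics/ and viewed, and the job is handed in when it is done.

Besides the shell and the picture viewer there is one more tool, called by a JSON object that holds its "op" and its "data". play_rows: Moves the arm, as the interface text tells. Its arguments: {"type":"object","properties":{"plan":{"type":"array","items":{"type":"array","items":{"type":"array","items":{"type":"number"}}}},"hand":{"type":"number"}},"required":["plan"]}

```bash
ls; mkdir -p pics; cat > h.py <<'E'
import numpy as np,cv2,pickle
from station import r
def cap(n):
    c=r.get_calibration(n); im,d=r.capture(n)
    pickle.dump((c,im,d),open(f'{n}.pkl','wb')); return c,im,d
def load(n): return pickle.load(open(f'{n}.pkl','rb'))
def K(c):
    f=192/np.tan(np.radians(c['vfov'])/2); return f
def ray(c,u,v):
    f=K(c);R,_=cv2.Rodrigues(np.array(c['rvec'],float).ravel());t=np.array(c['tvec'],float).ravel()
    d=R.T@np.array([(u-c['cx'])/f,(v-c['cy'])/f,1]);return -R.T@t,d
def onz(c,u,v,z):
    o,d=ray(c,u,v);return o+d*(z-o[2])/d[2]
def pt(c,d,u,v):
    o,q=ray(c,u,v);return o+q*d[int(round(v)),int(round(u))]
def proj(c,p):
    R,_=cv2.Rodrigues(np.array(c['rvec'],float).ravel());q=R@np.array(p)+np.array(c['tvec'],float).ravel()
    f=K(c);return f*q[0]/q[2]+c['cx'],f*q[1]/q[2]+c['cy']
def cloud(c,d):
    f=K(c);R,_=cv2.Rodrigues(np.array(c['rvec'],float).ravel());t=np.array(c['tvec'],float).ravel()
    v,u=np.mgrid[:384,:512];P=np.stack([(u-c['cx'])/f*d,(v-c['cy'])/f*d,d],-1)-t
    return P@R
E
python3 - <<'E'
from h import *
for n in ('scene','side','wrist'):
    c,im,d=cap(n); cv2.imwrite(f'pics/{n}0.png',cv2.resize(im,(800,600),interpolation=cv2.INTER_CUBIC)); print(n,c,(d==0).mean(),ray(c,256,192))
print(r.sense())
E
```

```text
pics
scene {'vfov': 56.799218525320214, 'cx': 256.5622634024188, 'cy': 190.0778111203855, 'rvec': array([ 1.65174672,  1.7248499 , -0.85614287]), 'tvec': array([-0.00687061, -0.25932176,  1.47266239])} 0.003977457682291667 (array([1.31802797, 0.08284941, 0.70140413]), array([-0.78352685, -0.04958696, -0.61940182]))
side {'vfov': 51.05606575117184, 'cx': 259.08049510140194, 'cy': 191.41329598199513, 'rvec': array([ 2.28187332, -0.35230035,  0.17427784]), 'tvec': array([-0.48206845,  0.20632429,  0.78520418])} 0.004002888997395833 (array([ 0.31368782, -0.57002879,  0.68423127]), array([ 0.2287432 ,  0.70683919, -0.66941449]))
wrist {'vfov': 65.09194716861408, 'cx': 258.69518447157054, 'cy': 191.1428484603437, 'rvec': array([-2.37420173e-04,  3.10834832e+00,  4.41142246e-01]), 'tvec': array([ 0.62348234, -0.03266059,  0.39193312])} 0.0038299560546875 (array([ 0.62430758, -0.07740308,  0.38426205]), array([ 0.00686206,  0.28097941, -0.95973531]))
{'time_s': 0.15, 'joints': array([ 1.48171875e+01,  2.20813133e+01,  3.97517913e-01, -1.73126128e-02,
       -6.84109115e+01, -1.48169044e+01]), 'joint_velocities': array([-0.04963031, -0.15908721,  0.23791758,  0.03341629, -0.01557832,
       -0.00676106]), 'effort': array([ 3.86667998e-04, -3.91052306e+01,  1.87588084e+01,  4.22235444e+00,
        1.23758311e-02, -1.38926293e-04]), 'tcp_pos': array([6.24552865e-01, 6.84938964e-06, 2.21710538e-01]), 'ee_rot': array([[-1.66981762e-03, -9.99998600e-01,  1.06344908e-04],
       [-1.51092019e-04,  1.06597352e-04,  9.99999983e-01],
       [-9.99998594e-01,  1.66980153e-03, -1.51269806e-04]]), 'wrist_force': array([-0.39062799,  0.40523727,  0.15685433]), 'moment': array([-0.0235115 , -0.00814947,  0.01860488]), 'gripper_width': 1.0018605458140581}
```

View pics/scene0.png

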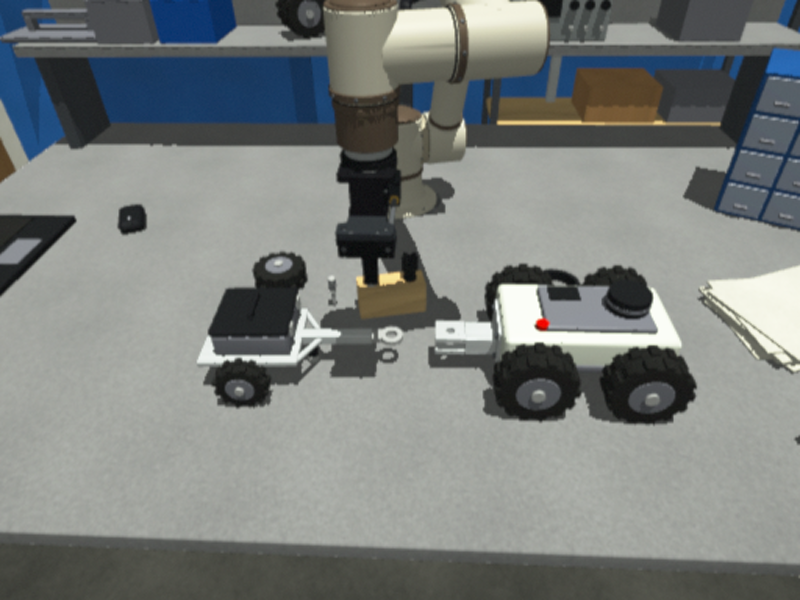

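View pics/side0.png

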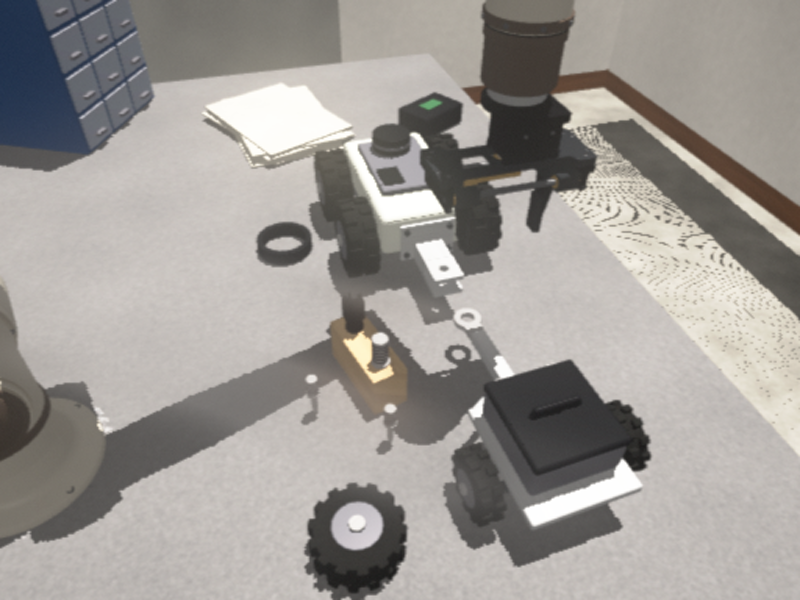

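View pics/wrist0.png

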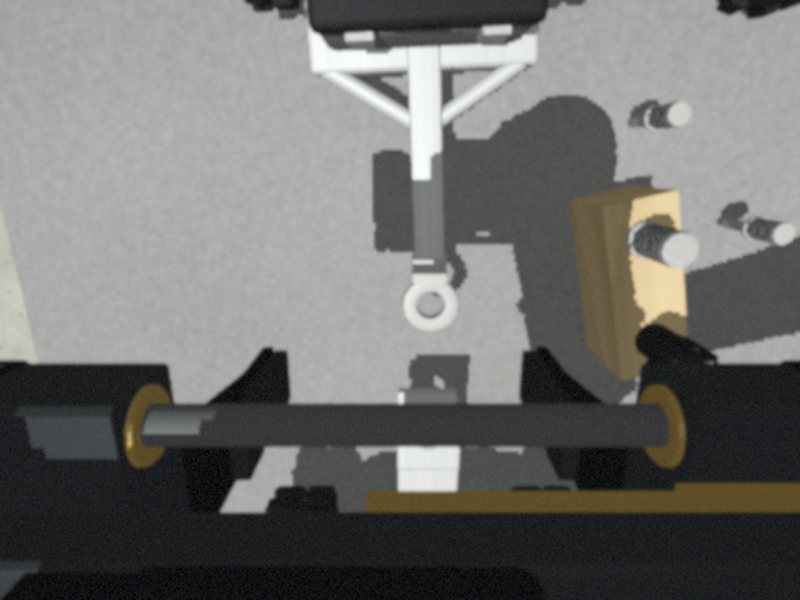

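Wrist view, 800x600 scaled: the eye ring is at (431,303), the hitch jaw at about (430,395), and the stand pin's top at (677,245). Two small loose pins stand at (678,113) and (780,232). In the side view the pin candidates are (380,345) in the stand, and (312,390) and (390,415) on the bench. The one in the stand looks the largest. Next I'll measure and enlarge a crop.

```bash
python3 - <<'E'
from h import *
s=.64
c,im,d=load('side')
cv2.imwrite('pics/crop_side.png',cv2.resize(im[170:300,185:320],(780,750))[:600])
cv2.imwrite('pics/crop_hitch.png',cv2.resize(im[140:250,250:340],(490,600),interpolation=cv2.INTER_CUBIC))
for n,L in (('scene',{'eye':(392,335),'hitchtop':(450,331),'spare':(279,265)}),('side',{'eye':(467,318),'hole':(445,268),'pintop':(380,341),'small1':(312,380),'small2':(390,410),'sdtop':(353,298),'tape_c':(284,243),'spare':(357,523)}),('wrist',{'pintop':(677,245),'eyering':(431,283),'sm1':(678,113),'sm2':(780,232),'tube':(428,170),'sd':(665,340)})):
    c,im,d=load(n)
    for k,(u,v) in L.items(): print(n,k,pt(c,d,u*s,v*s).round(4))
c,im,d=load('wrist'); print('eye w',onz(c,431*s,303*s,.065), 'pin',onz(c,677*s,245*s,.111))
c,im,d=load('side'); print('eye s',onz(c,467*s,318*s,.065),'hole',onz(c,445*s,268*s,.077), 'pin',onz(c,380*s,341*s,.111))
E
```

```text
scene eye [ 0.5358  0.0169 -0.0019]
scene hitchtop [0.5248 0.1265 0.0018]
scene spare [ 0.3854 -0.2259  0.0501]
side eye [0.6345 0.0781 0.0029]
side hole [0.6206 0.1473 0.0536]
side pintop [ 0.4619 -0.0313  0.1108]
side small1 [ 0.3701 -0.0348  0.071 ]
side small2 [ 0.452  -0.1072  0.0671]
side sdtop [0.4446 0.0356 0.1314]
side tape_c [0.3938 0.3597 0.0004]
side spare [ 0.3772 -0.2312  0.0524]
wrist pintop [ 0.4634 -0.0309  0.1104]
wrist eyering [0.6049 0.0035 0.0656]
wrist sm1 [ 0.4522 -0.1072  0.0695]
wrist sm2 [ 0.372  -0.0328  0.0701]
wrist tube [ 0.6084 -0.0728  0.0714]
wrist sd [0.4526 0.0343 0.0961]
eye w [0.60461366 0.01828649 0.065     ] pin [ 0.46372072 -0.03098957  0.111     ]
eye s [0.6052748  0.01902988 0.065     ] hole [0.60921639 0.12076211 0.077     ] pin [ 0.46182    -0.03147238  0.111     ]
```

View pics/crop_side.png

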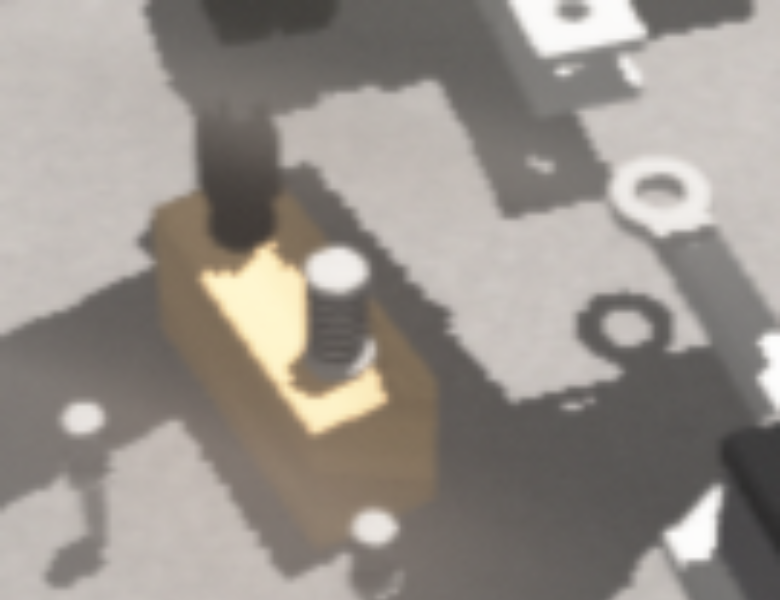

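View pics/crop_hitch.png

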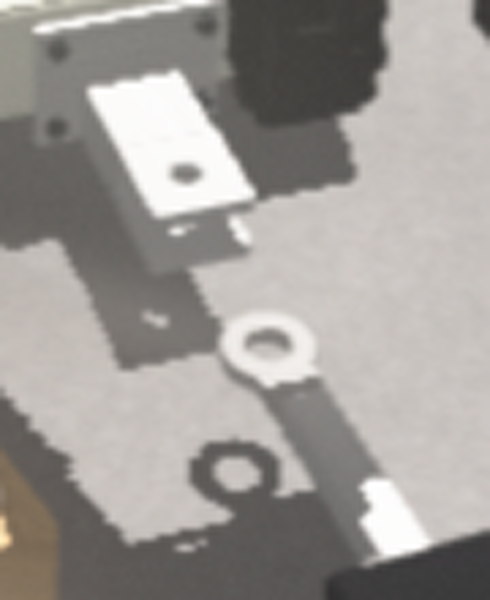

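Enlarged crop: the pin in the stand (crop (338,310), top 111 mm high) is clearly the largest. The other two are about 70 mm high with thinner grips and stand loose on the bench, so the stand pin is the one. Next I'll get the headings of the drawbar and the hitch.

```bash
python3 - <<'E'
from h import *
def hull(P):
    r_=cv2.minAreaRect(P[:,:2].astype(np.float32)*1000);print('   minrect',r_, len(P))
for n in ('scene','side','wrist'):
    c,im,d=load(n);P=cloud(c,d)[d>0]
    print(n)
    def box(a,b,x0=.55,x1=.67,z0=0,z1=1): 
        return P[(P[:,1]>a)&(P[:,1]<b)&(P[:,0]>x0)&(P[:,0]<x1)&(P[:,2]>z0)&(P[:,2]<z1)]
    J=box(.09,.150,z0=.072,z1=.082)
    if len(J)>20: hull(J)
    T=box(-.10,-.02,.58,.63,z0=.062,z1=.078)
    if len(T)>20:
        print('tube z',np.median(T[:,2]),'n',len(T)); 
        for a in np.arange(-.1,-.02,.02):
            q=T[(T[:,1]>a)&(T[:,1]<a+.02)]
            if len(q)>3: print('  ',a+.01,q[:,0].min().round(4),q[:,0].max().round(4),q[:,0].mean().round(4))
    E=box(-.005,.045,.575,.635,z0=.06,z1=.071)
    if len(E)>20: hull(E)
    S=box(-.13,.10,.40,.52,z0=.06,z1=.07)
    if len(S)>20: hull(S)
    D=box(.02,.08,.42,.49,z0=.125,z1=.137)
    if len(D)>5: hull(D)
    D=box(-.06,0,.44,.49,z0=.105,z1=.116)
    if len(D)>5: print('pintop');hull(D)
    D=box(-.4,-.05,.45,.75,z0=.115,z1=.13)
    if len(D)>5: print('case');hull(D)
    D=box(.15,.60,.45,.75,z0=.11,z1=.16)
    if len(D)>5: print('rover');hull(D)
E
```

```text
scene
   minrect ((608.4412841796875, 123.59880828857422), (51.17371368408203, 48.77528381347656), 89.77128601074219) 243
tube z 0.0686515872977373 n 194
   -0.09000000000000001 0.6042 0.6249 0.6156
   -0.07 0.602 0.6228 0.6139
   -0.049999999999999996 0.602 0.6218 0.6138
   -0.029999999999999992 0.601 0.6206 0.6122
   minrect ((609.0404663085938, 17.8811092376709), (37.294700622558594, 43.31507873535156), 3.4369003772735596) 124
   minrect ((460.6170654296875, -16.90515899658203), (59.04563903808594, 184.02670288085938), 10.963846206665039) 394
   minrect ((454.3141174316406, 45.22502899169922), (21.001863479614258, 10.837041854858398), 83.7844009399414) 13
case
   minrect ((616.925048828125, -202.55291748046875), (123.9734115600586, 130.90890502929688), 2.639441967010498) 1466
rover
   minrect ((609.242431640625, 336.20294189453125), (280.4626159667969, 262.28717041015625), 89.65785217285156) 5901
side
   minrect ((607.3449096679688, 122.10340881347656), (46.22119903564453, 55.62775802612305), 0.11555705219507217) 296
tube z 0.06952109069172555 n 305
   -0.09000000000000001 0.6011 
[... 1071 characters left out ...]
 0.6193 0.6096
   -0.049999999999999996 0.5982 0.6182 0.6086
   -0.029999999999999992 0.5979 0.618 0.6077
   minrect ((605.398193359375, 16.96560287475586), (43.17993927001953, 37.96226501464844), 89.99020385742188) 841
   minrect ((458.6573181152344, -18.235855102539062), (57.03326416015625, 188.06802368164062), 9.097138404846191) 4152
   minrect ((446.85198974609375, 34.827293395996094), (15.152771949768066, 3.6989238262176514), 6.299513339996338) 59
pintop
   minrect ((462.2400817871094, -27.795703887939453), (21.928028106689453, 21.417606353759766), 50.76271057128906) 513
case
   minrect ((612.69580078125, -145.27279663085938), (17.461950302124023, 119.755859375), 89.98208618164062) 3180
```

{"op": "play_rows", "data": {"plan": [[[0, 0, 0, 1, 0, 0], [0, 0, 0, 2, 0, 0]]], "hand": 1}}

```text
time_s: 0.4
tcp_pos: [0.6247, 0.0, 0.2221]
ee_rot: [[-0.001, -0.938, 0.347], [-0.0, 0.347, 0.938], [-1.0, 0.001, -0.0]]
wrist_force: [0.3, 0.3, -0.1]
gripper_width: 1.001
```

```bash
python3 - <<'E'
from h import *
print(r.sense()['joints'])
E
```

```text
[ 1.48170319e+01  2.20649211e+01  4.21278169e-01 -1.30535086e-02
 -6.84101788e+01 -3.51462691e+01]
```

{"op": "play_rows", "data": {"plan": [[[0, 0, 0, -1.05, 0, 0], [0, 0, 0, -2.1, 0, 0], [0, 0, 0, -3.15, 0, 0], [0, 0, 0, -4.2, 0, 0], [0, 0, 0, -5.2, 0, 0]]]}}

```text
time_s: 1.02
tcp_pos: [0.6247, 0.0, 0.2221]
ee_rot: [[-0.001, -0.845, -0.535], [-0.0, -0.535, 0.845], [-1.0, 0.001, 0.001]]
wrist_force: [-0.9, -0.5, -0.4]
gripper_width: 0.998
```

{"op": "play_rows", "data": {"plan": [[[0, 0, 0, -1.05, 0, 0], [0, 0, 0, -2.1, 0, 0], [0, 0, 0, -3.15, 0, 0], [0, 0, 0, -4.2, 0, 0], [0, 0, 0, -5.2, 0, 0]]]}}

```text
time_s: 1.65
tcp_pos: [0.6247, 0.0, 0.2221]
ee_rot: [[-0.001, -0.099, -0.995], [-0.0, -0.995, 0.099], [-1.0, 0.0, 0.001]]
wrist_force: [0.5, -0.3, 0.1]
gripper_width: 1.0
```

{"op": "play_rows", "data": {"plan": [[[0, 0, 0, -1.05, 0, 0], [0, 0, 0, -2.1, 0, 0], [0, 0, 0, -3.15, 0, 0], [0, 0, 0, -4.2, 0, 0], [0, 0, 0, -5.2, 0, 0]]]}}

```text
time_s: 2.28
tcp_pos: [0.6247, 0.0, 0.2221]
ee_rot: [[-0.001, 0.723, -0.691], [-0.0, -0.691, -0.723], [-1.0, -0.001, 0.001]]
wrist_force: [0.0, -0.5, 0.2]
gripper_width: 0.999
```

{"op": "play_rows", "data": {"plan": [[[0, 0, 0, -1.05, 0, 0], [0, 0, 0, -2.1, 0, 0], [0, 0, 0, -3.15, 0, 0], [0, 0, 0, -4.2, 0, 0], [0, 0, 0, -4.65, 0, 0]]]}}

```text
time_s: 2.9
tcp_pos: [0.6247, 0.0, 0.2221]
ee_rot: [[-0.001, 0.999, 0.047], [-0.0, 0.047, -0.999], [-1.0, -0.001, -0.0]]
wrist_force: [-0.7, 0.1, 0.1]
gripper_width: 0.999
```

{"op": "play_rows", "data": {"plan": [[[0, -0.9, 3.5, 0, 0, 0], [1.0, -1.85, 7.1, 0, 0, 0], [4, -1.85, 7.1, 0, 0, 0], [6, -1.85, 7.1, 0, 0, 0], [6, -1.85, 7.1, 0, 0, 0]]]}}

```text
time_s: 3.52
tcp_pos: [0.6082, -0.0719, 0.1605]
ee_rot: [[-0.005, 0.999, 0.043], [-0.0, 0.043, -0.999], [-1.0, -0.005, 0.0]]
wrist_force: [-0.4, -0.3, -0.7]
gripper_width: 1.0
```

```bash
python3 - <<'E'
from h import *
print(r.sense()['tcp_pos'],r.sense()['joints'])
c,im,d=cap('wrist'); cv2.imwrite('pics/wrist1.png',cv2.resize(im,(800,600),interpolation=cv2.INTER_CUBIC))
E
```

```text
[ 0.60822828 -0.07193652  0.16050619] [ 8.36706284e+00  2.37341789e+01 -6.23343036e+00 -2.65220874e-02
 -6.03042261e+01  1.74118712e+02]
```

View pics/wrist1.png

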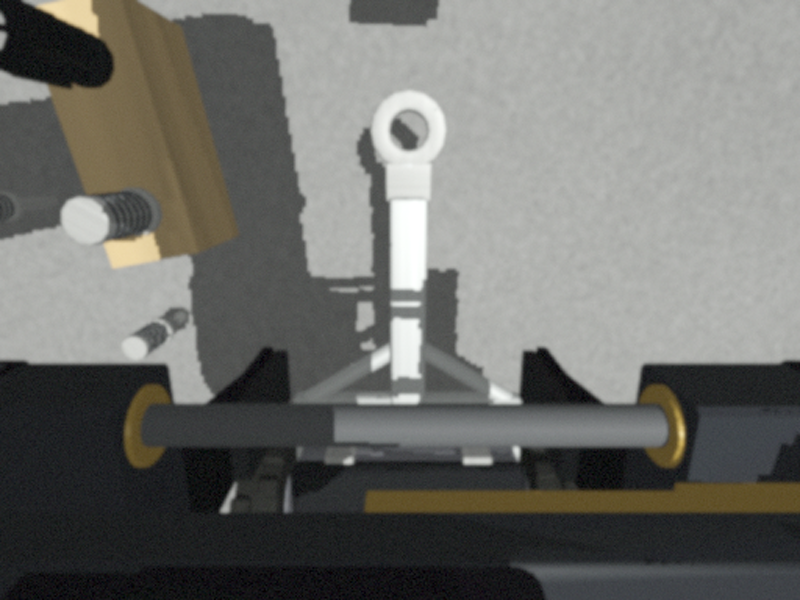

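The tube runs straight between the fingers (x≈408 of 800) with the eye ring at (409,127). The fingers are clear of the stand, so I'll descend and grip.

{"op": "play_rows", "data": {"plan": [[[3, 0.1, 0, 0, 0, 0], [6, 0.1, 0, 0, 0, 0], [9, 0.1, 0, 0, 0, 0], [11.9, 0.1, 0, 0, 0, 0], [11.9, 0.1, 0, 0, 0, 0]]]}}

```text
time_s: 4.2
tcp_pos: [0.6098, -0.0716, 0.0425]
ee_rot: [[-0.003, 0.999, 0.044], [-0.0, 0.044, -0.999], [-1.0, -0.003, 0.0]]
wrist_force: [0.4, -0.2, 0.7]
gripper_width: 1.005
```

{"op": "play_rows", "data": {"plan": [[[0, 0, 0, 0, 0, 0], [0, 0, 0, 0, 0, 0], [0, 0, 0, 0, 0, 0], [0, 0, 0, 0, 0, 0], [0, 0, 0, 0, 0, 0]]], "hand": 0.1}}

```text
time_s: 4.82
tcp_pos: [0.6107, -0.0717, 0.0438]
ee_rot: [[0.0, 0.999, 0.044], [0.0, 0.044, -0.999], [-1.0, 0.0, -0.0]]
wrist_force: [-0.2, 0.2, 0.6]
gripper_width: 0.514
```

```bash
python3 - <<'E'
from h import *
s=r.sense();print(s['tcp_pos'],s['joints'],s['gripper_width'])
for n in('wrist','side'):
    c,im,d=cap(n); cv2.imwrite(f'pics/{n}2.png',cv2.resize(im,(800,600),interpolation=cv2.INTER_CUBIC))
E
```

```text
[ 0.61065608 -0.07167953  0.04375767] [ 8.36953731e+00  3.10599513e+01 -1.31828777e+01  3.70474195e-04
 -4.57396285e+01  1.74129436e+02] 0.5137891200950185
```

View pics/wrist2.png

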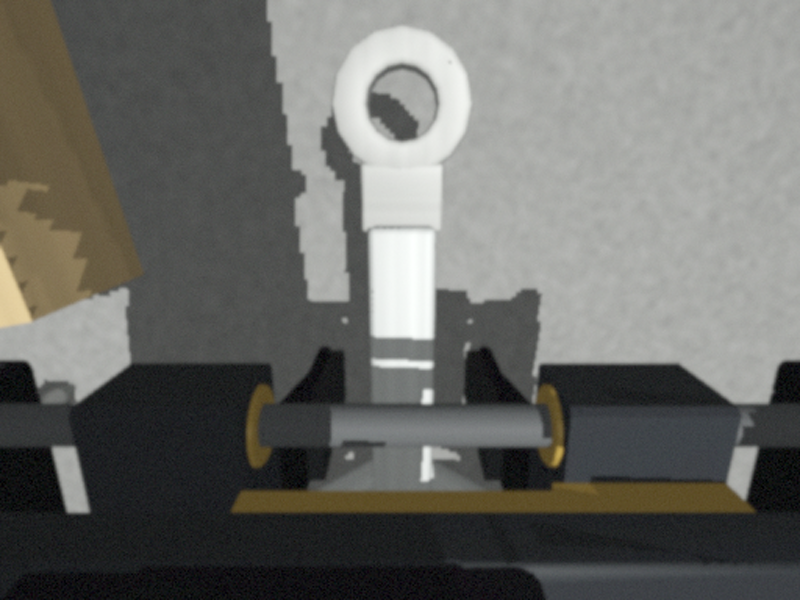

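View pics/side2.png

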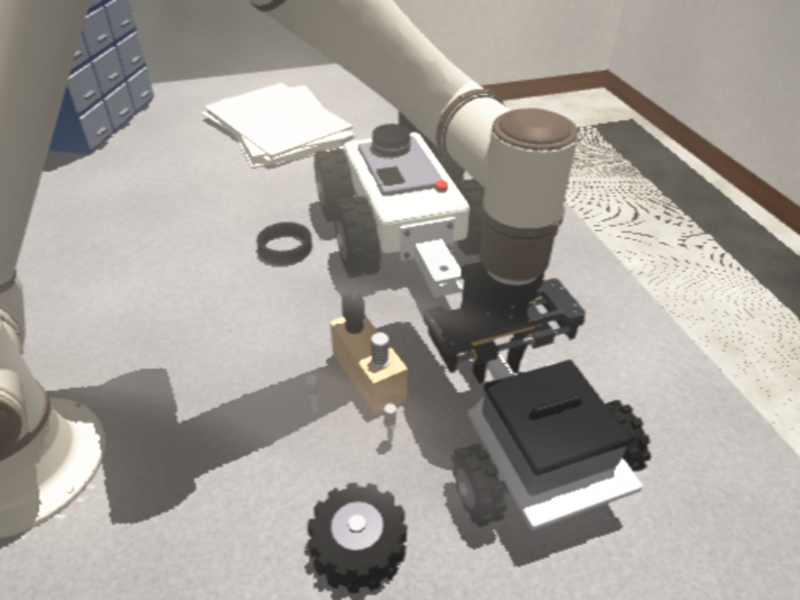

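{"op": "play_rows", "data": {"plan": [[[0, 0, 0, 0, 0, 0], [0, 0, 0, 0, 0, 0], [0, 0, 0, 0, 0, 0], [0, 0, 0, 0, 0, 0], [0, 0, 0, 0, 0, 0]]], "hand": 0.1}}

```text
time_s: 5.55
tcp_pos: [0.6104, -0.0717, 0.0435]
ee_rot: [[-0.0, 0.999, 0.043], [-0.0, 0.043, -0.999], [-1.0, -0.0, 0.0]]
wrist_force: [-0.3, -0.0, -0.1]
gripper_width: 0.225
```

```bash
python3 - <<'E'
from h import *
s=r.sense();print(s['tcp_pos'],s['gripper_width'])
c,im,d=cap('wrist')
g=im.max(2); P=cloud(c,d)
m=((P[...,2]>.06)&(P[...,2]<.069)&(d>0)).astype(np.uint8); 
E=P[(m>0)&(P[...,1]>-.03)]
# outer ring circle fit: use hole contour
m2=((P[...,2]<.03)).astype(np.uint8); m2[250:]=0
cs,_=cv2.findContours(m2,cv2.RETR_LIST,cv2.CHAIN_APPROX_NONE)
for k in cs:
    a=cv2.contourArea(k)
    if 800<a<5000:
        (u,v),rad=cv2.minEnclosingCircle(k); print(u,v,rad,a,onz(c,u,v,.065))
print(P[65,258],P[30,258])
E
```

```text
[ 0.61043151 -0.07171274  0.04348939] 0.22453963533692764
259.0982666015625 67.49126434326172 22.589025497436523 1464.5 [0.60613227 0.01882278 0.065     ]
[0.60511377 0.02718357 0.00076655] [0.60501173 0.03356261 0.06486607]
```

{"op": "play_rows", "data": {"plan": [[[0, 0.05, -0.8, 0, 0, 0], [0, 0.1, -2, 0.02, 0, 0], [0, 0.18, -3.2, 0.04, 0, 0], [0, 0.25, -4.3, 0.06, 0, 0], [0, 0.3, -5, 0.06, 0, 0]]]}}

```text
time_s: 6.22
tcp_pos: [0.611, -0.0206, 0.0434]
ee_rot: [[-0.001, 0.999, 0.033], [0.0, 0.033, -0.999], [-1.0, -0.001, -0.0]]
wrist_force: [-1.8, -2.5, 0.1]
gripper_width: 0.223
```

{"op": "play_rows", "data": {"plan": [[[0, 0.05, -0.8, 0.01, 0, 0], [0, 0.12, -1.8, 0.03, 0, 0], [0, 0.2, -2.8, 0.05, 0, 0], [0, 0.25, -3.6, 0.06, 0, 0], [0, 0.25, -3.6, 0.06, 0, 0]]]}}

```text
time_s: 6.85
tcp_pos: [0.6127, 0.0157, 0.0435]
ee_rot: [[-0.0, 1.0, 0.023], [0.001, 0.023, -1.0], [-1.0, 0.0, -0.001]]
wrist_force: [-2.3, 0.9, 0.1]
gripper_width: 0.228
```

```bash
python3 - <<'E'
from h import *
s=r.sense();print(s['tcp_pos'],s['ee_rot'],s['gripper_width'],s['wrist_force'],s['joints'][5])
for n in('wrist','side','scene'):
    c,im,d=cap(n); cv2.imwrite(f'pics/{n}3.png',cv2.resize(im,(800,600),interpolation=cv2.INTER_CUBIC))
    if n!='wrist': 
        u,v=map(int,proj(c,[.608,.11,.07])); print(u,v); cv2.imwrite(f'pics/{n}3c.png',cv2.resize(im[v-40:v+40,u-50:u+50],(750,600),interpolation=cv2.INTER_CUBIC))
E
```

```text
[0.61265161 0.01571099 0.0435058 ] [[-1.49684343e-05  9.99732993e-01  2.31071953e-02]
 [ 8.05449029e-04  2.31071998e-02 -9.99732669e-01]
 [-9.99999676e-01  3.64723519e-06 -8.05579847e-04]] 0.22819936359105922 [-2.33753738  0.93308427  0.09572743] 164.80725179677023
285 176
283 213
```

View pics/wrist3.png

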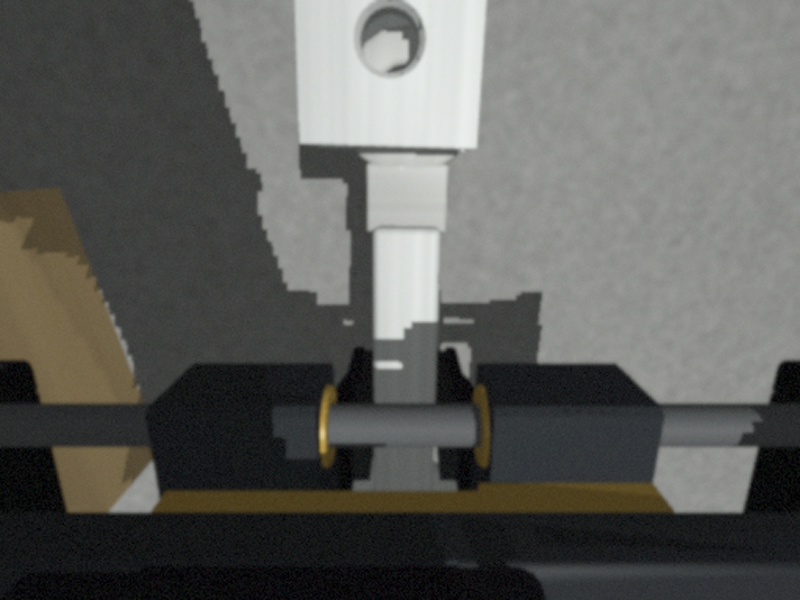

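View pics/side3c.png

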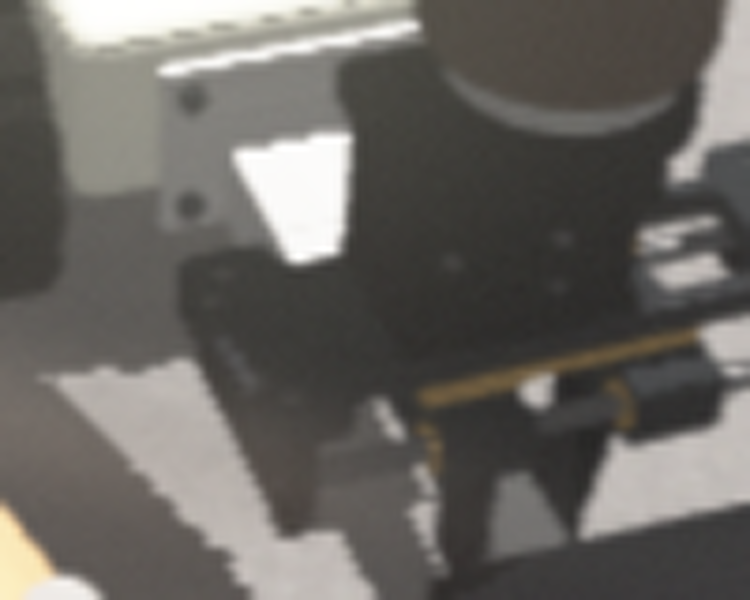

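View pics/scene3c.png

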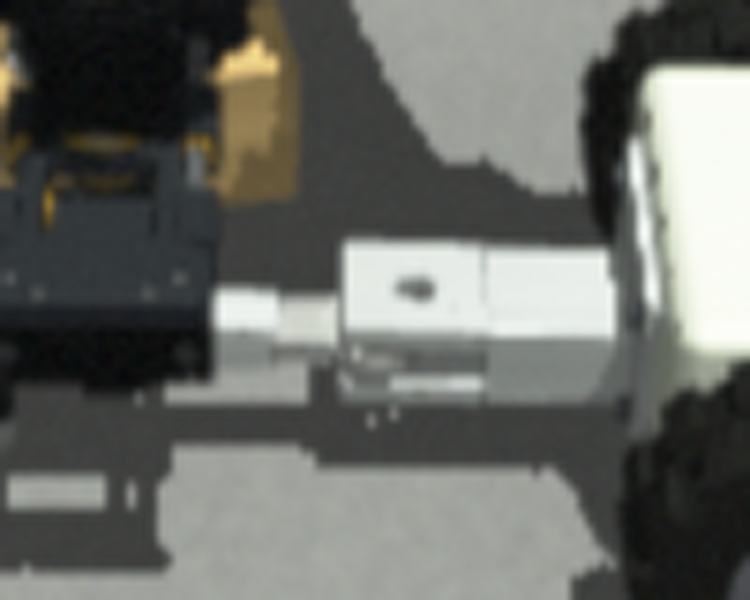

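The eye is between the jaws. The hole shows at about (390,38) in the wrist view. The eye keeps its wrist pixel (259.1,67.5 native) because the grip is rigid, so the remaining shift follows directly.

```bash
python3 - <<'E'
from h import *
c,im,d=load('wrist');P=cloud(c,d)
print('edge pix');g=cv2.cvtColor(im,cv2.COLOR_BGR2GRAY)
m=((P[...,2]<.0745)|(d==0)).astype(np.uint8);m[90:]=0
cs,_=cv2.findContours(m,cv2.RETR_CCOMP,cv2.CHAIN_APPROX_NONE)
for k in cs:
    a=cv2.contourArea(k)
    if 300<a<5000: (u,v),rad=cv2.minEnclosingCircle(k);x=cv2.boundingRect(k);print(u,v,rad,a,x,'hole',onz(c,u,v,.077))
h0=onz(c,390*.64,38*.64,.077);print('eye man',h0)
e=onz(c,259.1,67.5,.065);print('eye',e)
s=r.sense();R=s['ee_rot'];print(R.T@(h0-e))
for n in ('side','scene'):
    pass
E
```

```text
edge pix
249.0 25.14285659790039 21.237340927124023 1172.0 (230, 4, 39, 43) hole [0.60598864 0.12008417 0.077     ]
eye man [0.60621565 0.12037435 0.077     ]
eye [0.61023262 0.10628434 0.065     ]
[-0.01199473 -0.00369763 -0.01418163]
```

{"op": "play_rows", "data": {"plan": [[[0, -0.1, -0.5, -0.03, 0, 0], [0, -0.23, -1.1, -0.09, 0, 0], [0, -0.23, -1.42, -0.09, 0, 0], [0, -0.23, -1.42, -0.09, 0, 0]]]}}

```text
time_s: 7.5
tcp_pos: [0.6101, 0.0292, 0.0436]
ee_rot: [[0.0, 0.999, 0.039], [0.0, 0.039, -0.999], [-1.0, 0.0, -0.0]]
wrist_force: [-1.3, 0.4, -0.1]
gripper_width: 0.228
```

```bash
cat > chk.py <<'E'
from h import *
c,im,d=cap('wrist');P=cloud(c,d)
s=r.sense();R=s['ee_rot'];print(s['tcp_pos'],s['wrist_force'],R[:,1])
cv2.imwrite('pics/wrist4.png',cv2.resize(im,(800,600),interpolation=cv2.INTER_CUBIC))
cv2.imwrite('pics/w4c.png',cv2.resize(im[:150,160:360],(800,600),interpolation=cv2.INTER_CUBIC))
m=((P[...,2]<.0745)|(d==0)).astype(np.uint8);m[110:]=0
cs,_=cv2.findContours(m,cv2.RETR_CCOMP,cv2.CHAIN_APPROX_NONE)
e=onz(c,259.1,67.5,.065);print('eye',e)
for k in cs:
    a=cv2.contourArea(k)
    if 300<a<5000:
        (u,v),rad=cv2.minEnclosingCircle(k);x=cv2.boundingRect(k);h=onz(c,u,v,.077);print(u,v,rad,a,x,'hole',h,'tool',R.T@(h-e))
E
python3 chk.py
```

```text
[0.61011686 0.02908921 0.04358318] [-3.16024063 -0.17548575 -0.46272376] [9.99255383e-01 3.85827840e-02 2.20609357e-04]
eye [0.606243   0.11976486 0.065     ]
258.6590881347656 63.3636360168457 19.70642852783203 1075.5 (240, 44, 37, 40) hole [0.60604181 0.11999132 0.077     ] tool [-0.01199995 -0.00018965 -0.00023882]
```

View pics/w4c.png

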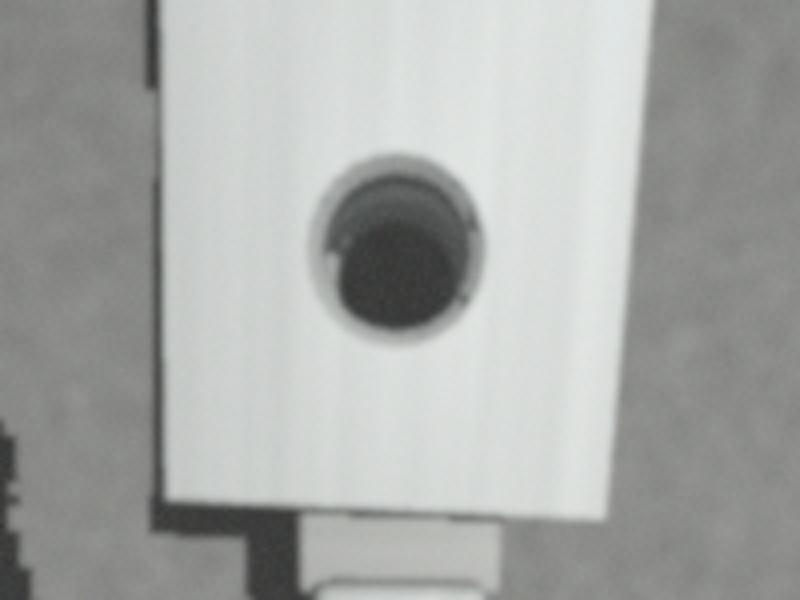

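The holes line up: hole to eye differ by 0.3 mm, and the view goes clear through the jaw and eye. I'll release and rise.

{"op": "play_rows", "data": {"plan": [[[0, 0, 0, 0, 0, 0], [0, 0, 0, 0, 0, 0], [0, 0, 0, 0, 0, 0], [0, 0, 0, 0, 0, 0], [0, 0, 0, 0, 0, 0]]], "hand": 1}}

```text
time_s: 8.18
tcp_pos: [0.6102, 0.0286, 0.0436]
ee_rot: [[0.0, 0.999, 0.038], [-0.0, 0.038, -0.999], [-1.0, 0.0, 0.0]]
wrist_force: [0.7, 0.8, -0.4]
gripper_width: 0.707
```

```bash
python3 chk.py
```

```text
[0.61015383 0.02858552 0.043564  ] [ 0.7470453  -0.3248003  -1.02965069] [9.99261235e-01 3.84313360e-02 1.26710974e-04]
eye [0.60636705 0.11916343 0.065     ]
257.039794921875 61.718833923339844 19.971057891845703 1081.5 (240, 42, 37, 40) hole [0.60549753 0.11997528 0.077     ] tool [-0.01200013 -0.00083616 -0.00084428]
```

View pics/w4c.png

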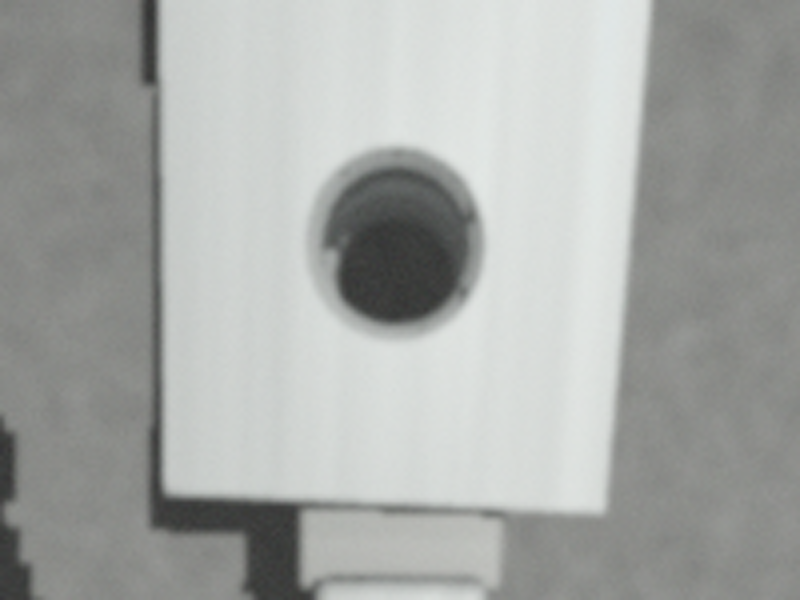

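{"op": "play_rows", "data": {"plan": [[[-3, 0, 0, 0, 0, 0], [-8, 0, 0, 0, 0, 0], [-12.5, -1, 0.4, 0, 0, 0], [-12.5, -5, 2, 0, 0, 0], [-12.5, -8, 3, 0.22, 0, 0]]]}}

```text
time_s: 8.85
tcp_pos: [0.5301, -0.0049, 0.1692]
ee_rot: [[0.001, 1.0, -0.001], [0.001, -0.001, -1.0], [-1.0, 0.001, -0.001]]
wrist_force: [-0.0, -0.3, -0.0]
gripper_width: 1.003
```

```bash
python3 - <<'E'
from h import *
s=r.sense();print(s['tcp_pos'],s['ee_rot'].round(4).tolist())
for n in('wrist','side','scene'):
    c,im,d=cap(n); cv2.imwrite(f'pics/{n}5.png',cv2.resize(im,(800,600),interpolation=cv2.INTER_CUBIC))
    P=cloud(c,d)
    m=((P[...,2]>.104)&(P[...,2]<.118)&(np.hypot(P[...,0]-.463,P[...,1]+.031)<.018)).astype(np.uint8)
    if m.sum()>10:
        v,u=np.nonzero(m);print(n,m.sum(),onz(c,(u.min()+u.max())/2,(v.min()+v.max())/2,.111))
E
```

```text
[ 0.53013106 -0.00486687  0.16921297] [[0.0011, 1.0, -0.0013], [0.0006, -0.0013, -1.0], [-1.0, 0.0011, -0.0006]]
wrist 198 [ 0.46260734 -0.02390081  0.111     ]
side 93 [ 0.46201183 -0.02938641  0.111     ]
```

View pics/wrist5.png

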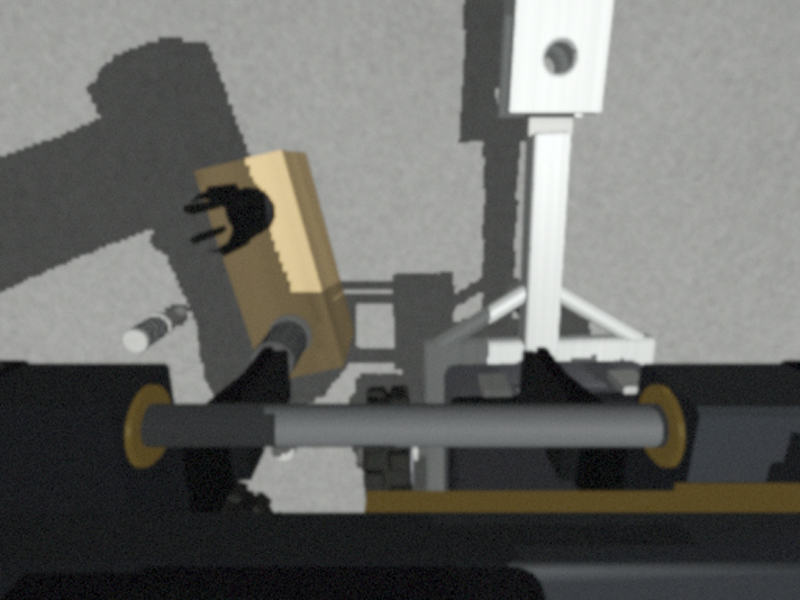

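View pics/side5.png

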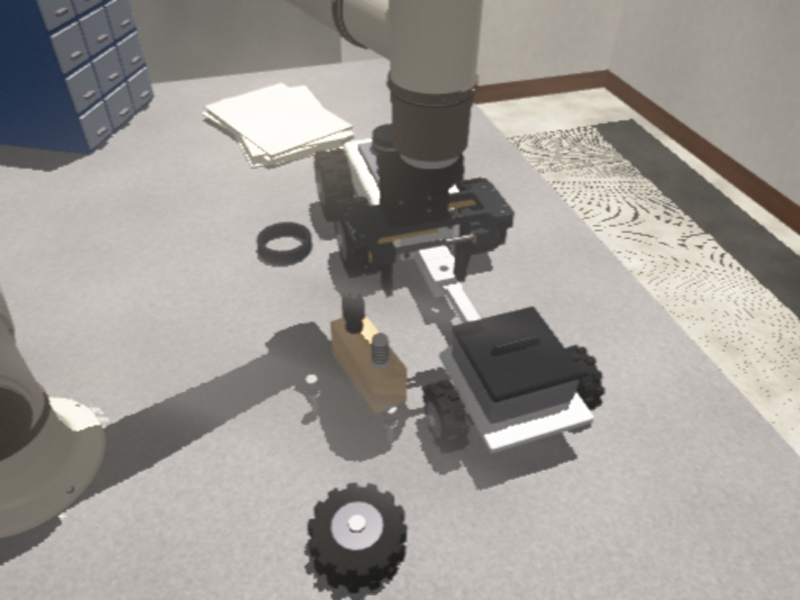

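The wrist view shows the hole in line at (560,57) after release, and the trailer has not moved. The pin (290,338) and screwdriver (245,210) are where they were. I'll move over the pin.

{"op": "play_rows", "data": {"plan": [[[0, -3, 1.2, 0, 0, 0], [0, -6, 2.4, 0, 0, 0], [1, -6.7, 2.6, 0, 0, 0], [2, -6.7, 2.6, 0, 0, 0], [3, -6.7, 2.6, 0, 0, 0]]]}}

```text
time_s: 9.62
tcp_pos: [0.4654, -0.03, 0.1376]
ee_rot: [[0.0, 1.0, 0.0], [-0.0, 0.0, -1.0], [-1.0, 0.0, 0.0]]
wrist_force: [0.5, 0.2, -0.2]
gripper_width: 1.002
```

```bash
python3 - <<'E'
from h import *
s=r.sense();print(s['tcp_pos'])
for n in('side','scene'):
    c,im,d=cap(n); 
    u,v=map(int,proj(c,[.463,-.031,.12])); print(u,v); cv2.imwrite(f'pics/{n}6c.png',cv2.resize(im[v-40:v+40,u-50:u+50],(750,600),interpolation=cv2.INTER_CUBIC))
E
```

```text
[ 0.46536792 -0.03002922  0.1376272 ]
243 214
235 166
```

View pics/side6c.png

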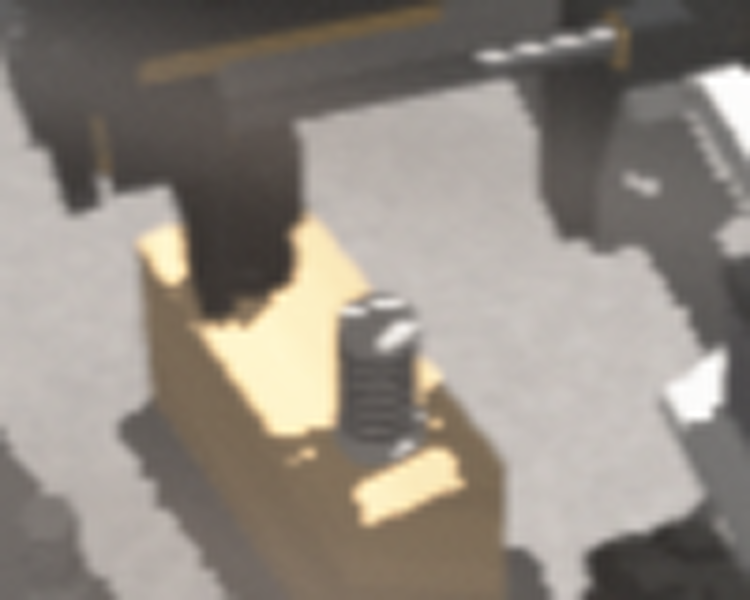

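View pics/scene6c.png

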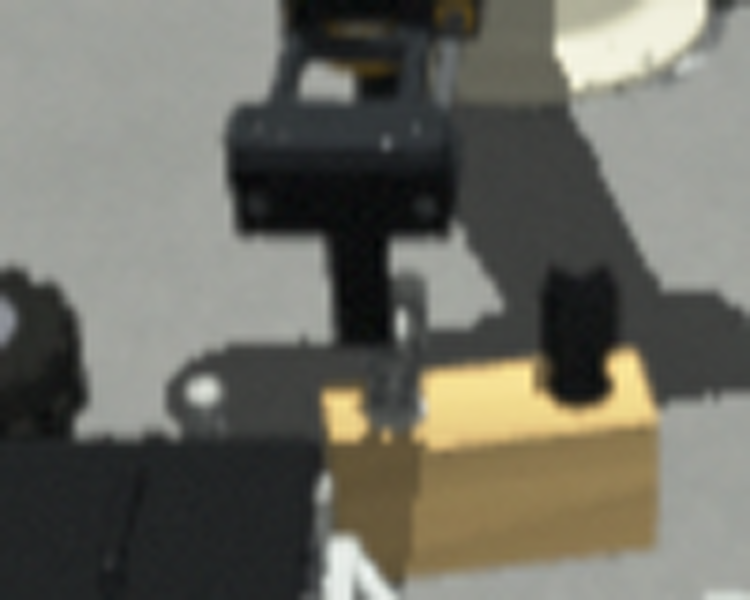

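```bash
python3 - <<'E'
from h import *
c,im,d=load('scene')
f=lambda p:np.round((np.array(proj(c,p))-[235-50,166-40])*7.5)
print('finger near tip',f([.509,-.03,.137]),'far finger',f([.42,-.03,.137]),'pin top',f([.463,-.031,.111]),'collar',f([.463,-.031,.068]),'pin alt',f([.463,-.026,.111]))
c,im,d=load('side')
f=lambda p:np.round((np.array(proj(c,p))-[243-50,214-40])*7.5)
print('side near',f([.415,-.03,.137]),f([.515,-.03,.137]),'pin top',f([.463,-.031,.111]),'collar',f([.463,-.031,.068]))
E
```

```text
finger near tip [364. 333.] far finger [386. 205.] pin top [377. 320.] collar [382. 409.] pin alt [389. 320.]
side near [197. 296.] [568. 216.] pin top [380. 330.] collar [382. 439.]
```

{"op": "play_rows", "data": {"plan": [[[1.5, 0, -0.3, 0, 0, 0], [3, 0, -0.3, 0, 0, 0], [4.5, 0, -0.3, 0, 0, 0], [6.2, 0, -0.3, 0, 0, 0], [6.2, 0, -0.3, 0, 0, 0]]]}}

```text
time_s: 10.35
tcp_pos: [0.464, -0.0275, 0.0754]
ee_rot: [[-0.003, 1.0, 0.0], [-0.001, 0.0, -1.0], [-1.0, -0.003, 0.001]]
wrist_force: [-0.4, -0.8, -0.3]
gripper_width: 0.998
```

```bash
python3 - <<'E'
from h import *
s=r.sense();print(s['tcp_pos'],s['wrist_force'])
for n in('side','scene'):
    c,im,d=cap(n); 
    u,v=map(int,proj(c,[.463,-.031,.1])); print(u,v); cv2.imwrite(f'pics/{n}7c.png',cv2.resize(im[v-40:v+40,u-50:u+50],(750,600),interpolation=cv2.INTER_CUBIC))
E
```

```text
[ 0.46398078 -0.02747984  0.07544033] [-0.3888433  -0.78099744 -0.30387848]
243 221
235 171
```

View pics/side7c.png

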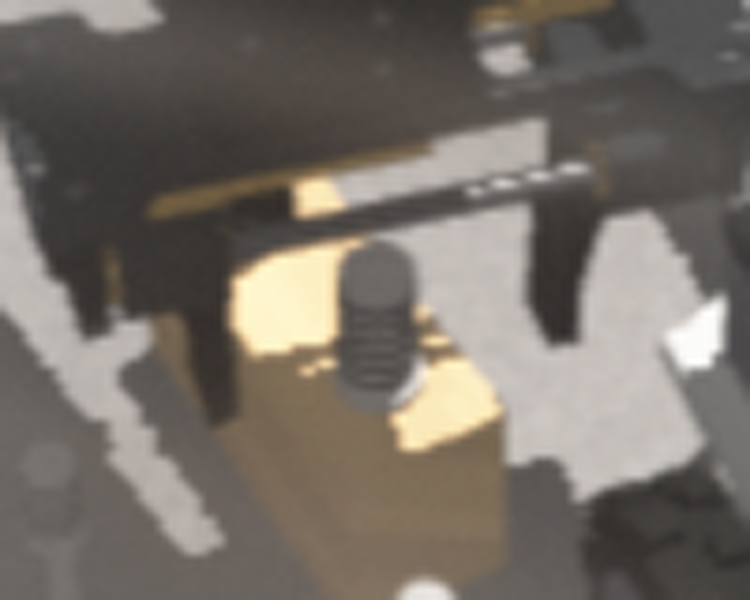

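View pics/scene7c.png

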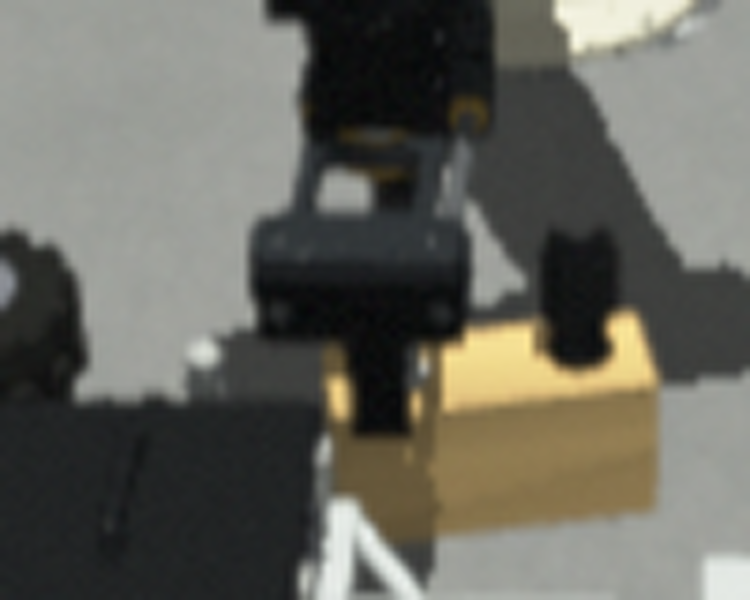

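The pin stands midway between the fingers (side crop (378,320), fingers at 210 and 560). In the scene view it is in line behind the near finger. I'll close.

{"op": "play_rows", "data": {"plan": [[[0, 0, 0, 0, 0, 0], [0, 0, 0, 0, 0, 0], [0, 0, 0, 0, 0, 0], [0, 0, 0, 0, 0, 0], [0, 0, 0, 0, 0, 0]]], "hand": 0.1}}

```text
time_s: 11.08
tcp_pos: [0.4643, -0.0274, 0.0766]
ee_rot: [[0.0, 1.0, -0.0], [0.0, -0.0, -1.0], [-1.0, 0.0, -0.0]]
wrist_force: [-0.6, 0.4, -0.9]
gripper_width: 0.513
```

{"op": "play_rows", "data": {"plan": [[[0, 0, 0, 0, 0, 0], [0, 0, 0, 0, 0, 0], [0, 0, 0, 0, 0, 0], [0, 0, 0, 0, 0, 0], [0, 0, 0, 0, 0, 0]]], "hand": 0.1}}

```text
time_s: 11.7
tcp_pos: [0.4637, -0.0276, 0.0765]
ee_rot: [[-0.001, 1.0, -0.0], [-0.0, -0.0, -1.0], [-1.0, -0.001, 0.0]]
wrist_force: [-2.7, -0.6, 2.1]
gripper_width: 0.246
```

{"op": "play_rows", "data": {"plan": [[[-1, 0, 0, 0, 0, 0], [-3, 0, 0, 0, 0, 0], [-6, 0, 0, 0, 0, 0], [-10, 0, 0, 0, 0, 0], [-10, 0, 0, 0, 0, 0]]]}}

```text
time_s: 12.32
tcp_pos: [0.4672, -0.0268, 0.1803]
ee_rot: [[0.01, 1.0, 0.001], [0.002, 0.001, -1.0], [-1.0, 0.01, -0.002]]
wrist_force: [-0.7, 0.3, -1.3]
gripper_width: 0.247
```

```bash
python3 - <<'E'
from h import *
s=r.sense();print(s['tcp_pos'],s['wrist_force'],s['gripper_width'],s['ee_rot'].round(3).tolist())
for n in('side','scene'):
    c,im,d=cap(n); 
    u,v=map(int,proj(c,[.463,-.031,.15])); print(u,v); cv2.imwrite(f'pics/{n}8c.png',cv2.resize(im[v-40:v+40,u-50:u+50],(750,600),interpolation=cv2.INTER_CUBIC))
E
```

```text
[ 0.46718119 -0.02683001  0.18031932] [-0.70151584  0.25876463 -1.29442361] 0.24707731776104472 [[0.01, 1.0, 0.001], [0.002, 0.001, -1.0], [-1.0, 0.01, -0.002]]
243 203
234 157
```

View pics/side8c.png

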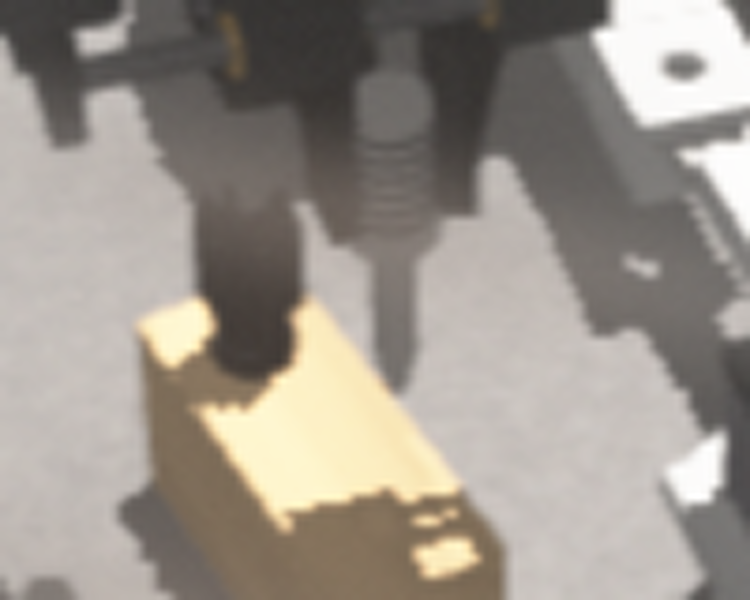

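View pics/scene8c.png

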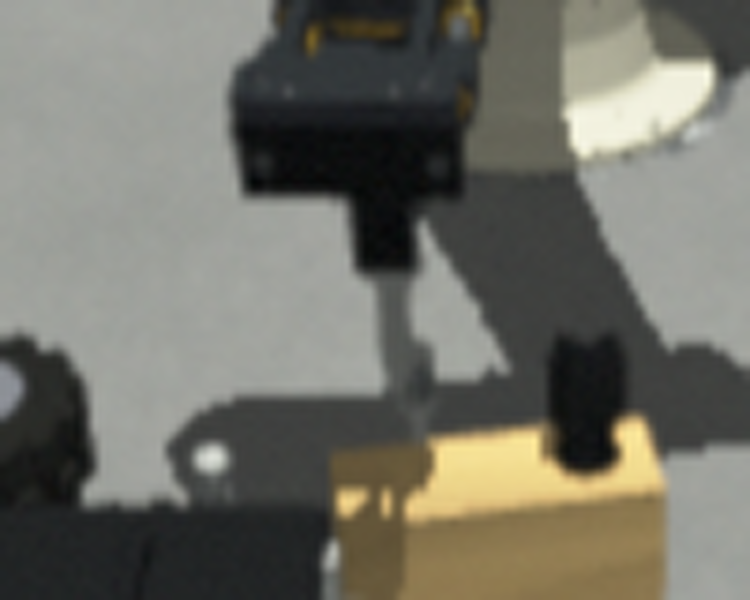

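The pin hangs vertically and centred in the fingers, clear of the stand. I'll carry it above the hitch.

{"op": "play_rows", "data": {"plan": [[[0, 2, -1.5, 0, 0, 0], [0, 5.5, -5, 0, 0, 0], [0, 9, -8.5, 0, 0, 0], [0, 12, -12, 0, 0, 0], [0, 14.2, -14.7, 0, 0, 0]]]}}

```text
time_s: 13.05
tcp_pos: [0.6067, 0.1208, 0.1741]
ee_rot: [[-0.003, 1.0, 0.0], [-0.001, 0.0, -1.0], [-1.0, -0.003, 0.001]]
wrist_force: [-0.1, -0.6, -0.3]
gripper_width: 0.244
```

{"op": "play_rows", "data": {"plan": [[[0, 0, 0, 0, 0, 0], [0, 0, 0, 0, 0, 0], [0, 0, 0, 0, 0, 0]]]}}

```text
time_s: 13.42
tcp_pos: [0.6055, 0.1187, 0.1761]
ee_rot: [[-0.001, 1.0, -0.001], [-0.0, -0.001, -1.0], [-1.0, -0.001, 0.0]]
wrist_force: [0.1, -0.6, -2.0]
gripper_width: 0.239
```

```bash
python3 - <<'E'
from h import *
s=r.sense();print(s['tcp_pos'],s['wrist_force'],s['gripper_width'],s['ee_rot'].round(3).tolist())
for n in('wrist','side','scene'):
    c,im,d=cap(n); 
    u,v=map(int,proj(c,[.606,.120,.1]))
    print(u,v); cv2.imwrite(f'pics/{n}9c.png',cv2.resize(im[v-40:v+40,u-50:u+50],(750,600),interpolation=cv2.INTER_CUBIC) if n!='wrist' else cv2.resize(im,(800,600)))
E
```

```text
[0.60551328 0.11872897 0.17614775] [ 0.06613033 -0.5529692  -1.99827188] 0.23917330269843626 [[-0.001, 1.0, -0.001], [-0.0, -0.001, -1.0], [-1.0, -0.001, 0.0]]
259 196
284 164
287 204
```

View pics/side9c.png

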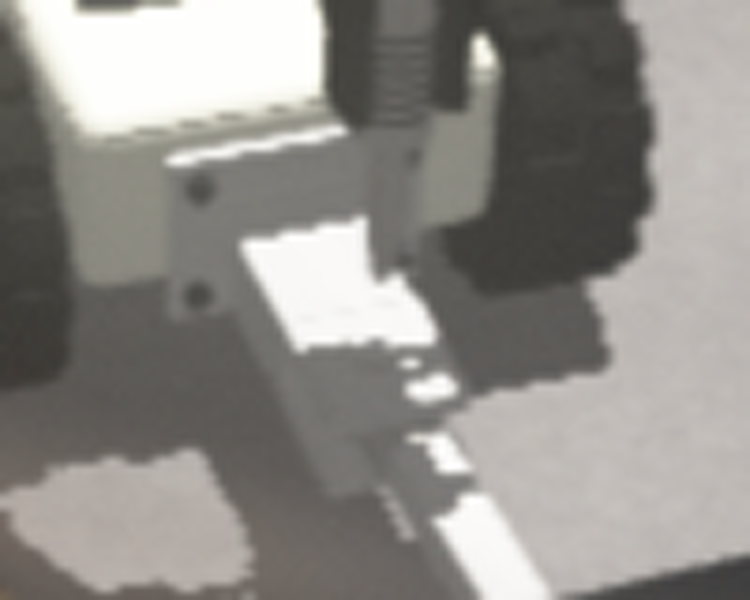

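View pics/scene9c.png

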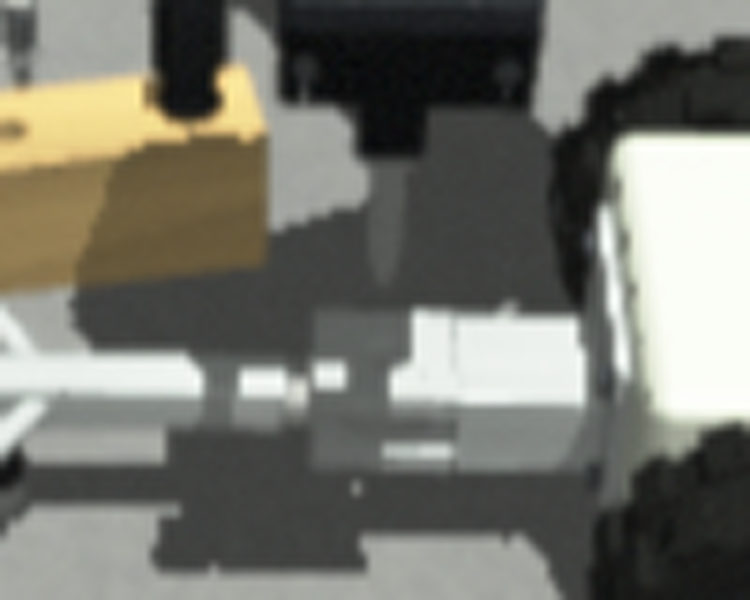

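View pics/wrist9c.png

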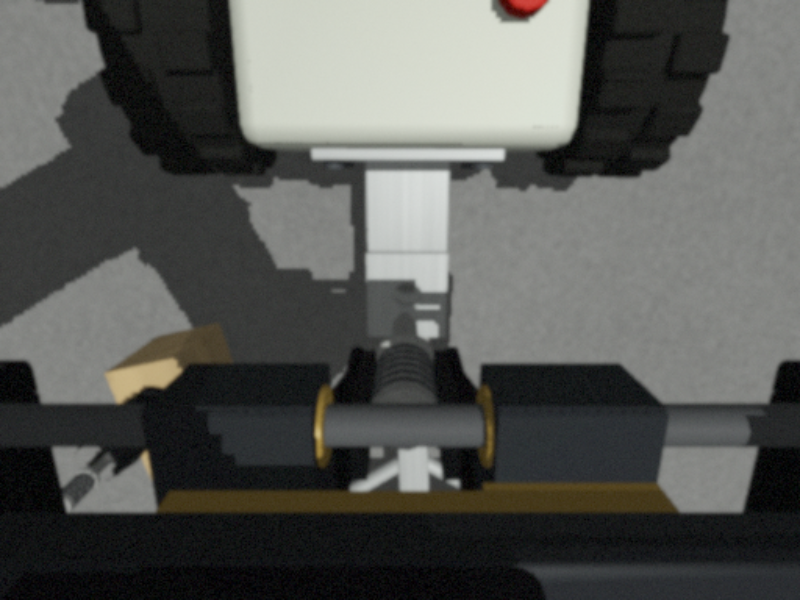

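```bash
python3 - <<'E'
from h import *
s=r.sense();t=s['tcp_pos'];ztip=t[2]-.0665
for n,(ox,oy) in dict(side=(284,164),scene=(287,204)).items():
    c,im,d=load(n)
    f=lambda p:np.round((np.array(proj(c,p))-[ox-50,oy-40])*7.5)
    print(n,'tip pred',f([t[0],t[1],ztip]),'at .077',f([t[0],t[1],.077]),'+1mm x',f([t[0]+.01,t[1],.077]),'+10mm y',f([t[0],t[1]+.01,.077]))
c,im,d=load('wrist')
cv2.imwrite('pics/w9z.png',cv2.resize(im[170:230,220:300],(800,600),interpolation=cv2.INTER_CUBIC))
print('tip',onz(c,404*.64,322*.64,ztip),'hole',onz(c,406*.64,288*.64,.077))
E
```

```text
side tip pred [379. 279.] at .077 [373. 362.] +1mm x [403. 356.] +10mm y [363. 343.]
scene tip pred [378. 279.] at .077 [374. 351.] +1mm x [375. 370.] +10mm y [402. 352.]
tip [0.60489087 0.11526437 0.11033136] hole [0.60598836 0.12445129 0.077     ]
```

View pics/w9z.png

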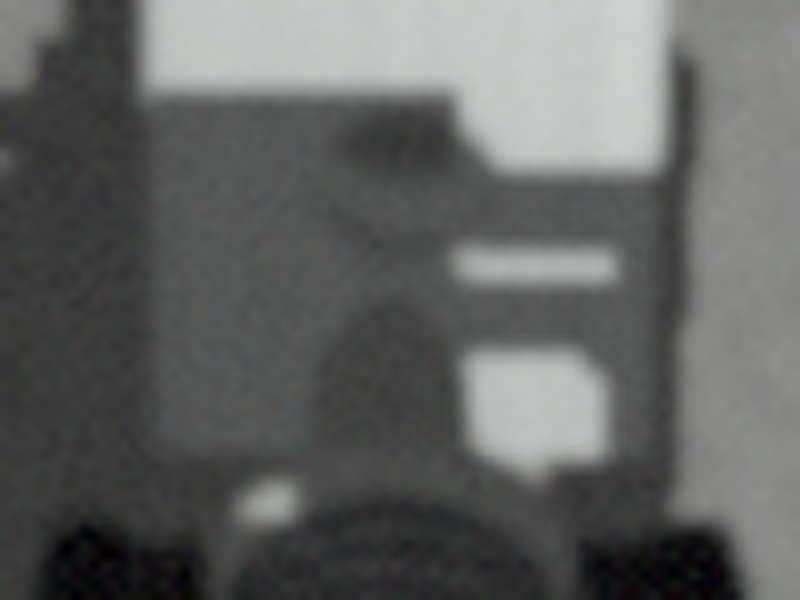

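```bash
python3 - <<'E'
from h import *
s=r.sense();ztip=s['tcp_pos'][2]-.0665
c,im,d=load('wrist')
print('tip far edge',onz(c,259.3,200,ztip),'hole',onz(c,260.3,187.5,.077))
z=cv2.resize(im[170:230,220:300],(800,600),interpolation=cv2.INTER_CUBIC)
cv2.imwrite('pics/w9e.png',cv2.convertScaleAbs(cv2.createCLAHE(4,(4,4)).apply(cv2.GaussianBlur(z[...,1],(0,0),6))))
c,im,d=load('scene'); z=cv2.resize(im[170:230,250:330],(800,600),interpolation=cv2.INTER_CUBIC)
cv2.imwrite('pics/s9e.png',cv2.createCLAHE(4,(4,4)).apply(z[...,1]))
E
```

```text
tip far edge [0.60548249 0.1203891  0.11033136] hole [0.60640649 0.12148044 0.077     ]
```

View pics/w9e.png

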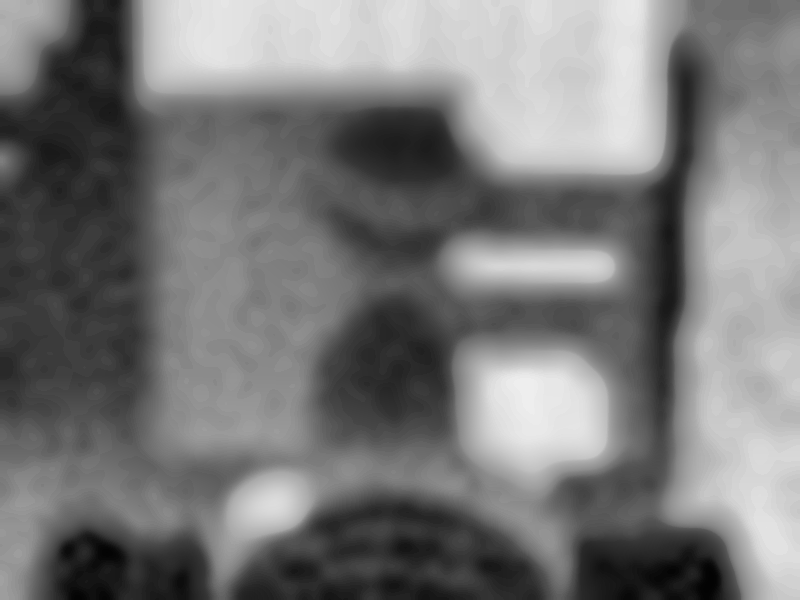

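View pics/s9e.png

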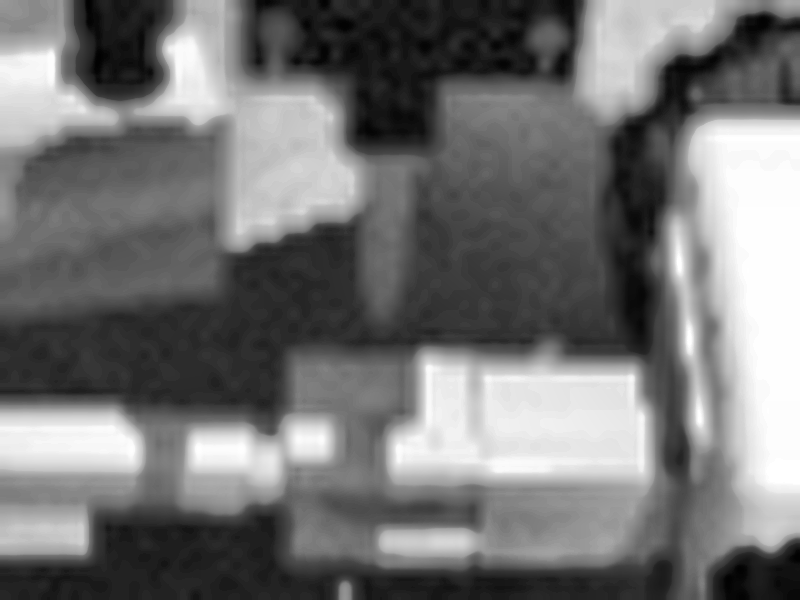

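Relative to the tip, the wrist view puts the hole +3 mm in y and the scene view puts it +1.5 mm. In x the estimates are within ±1–2 mm. I'll correct +2 mm in y and lower into the upper jaw.

{"op": "play_rows", "data": {"plan": [[[0.5, 0.05, -0.2, 0, 0, 0], [1.5, 0.05, -0.2, 0, 0, 0], [2.5, 0.05, -0.2, 0, 0, 0], [3.2, 0.05, -0.2, 0, 0, 0], [3.2, 0.05, -0.2, 0, 0, 0]]]}}

```text
time_s: 14.2
tcp_pos: [0.6063, 0.1214, 0.1435]
ee_rot: [[-0.002, 1.0, 0.0], [-0.001, 0.0, -1.0], [-1.0, -0.002, 0.001]]
wrist_force: [0.7, -0.2, -0.7]
gripper_width: 0.247
```

```bash
cat > look.py <<'E'
import sys
from h import *
k=sys.argv[1]
s=r.sense();print(s['tcp_pos'],s['wrist_force'],s['gripper_width'])
ims=[]
for n in('wrist','side','scene'):
    c,im,d=cap(n)
    u,v=map(int,proj(c,[.606,.120,.1]))
    if n=='wrist': u,v=259,200
    z=cv2.resize(im[v-36:v+36,u-24:u+24],(266,400),interpolation=cv2.INTER_CUBIC)
    z=np.clip(255*(z/255.)**.6,0,255).astype(np.uint8);ims.append(z)
cv2.imwrite(f'pics/look{k}.png',np.hstack(ims))
E
python3 look.py 1
```

```text
[0.60634394 0.12138492 0.1434885 ] [ 0.70878308 -0.20950155 -0.7466271 ] 0.24711616443811626
```

View pics/look1.png

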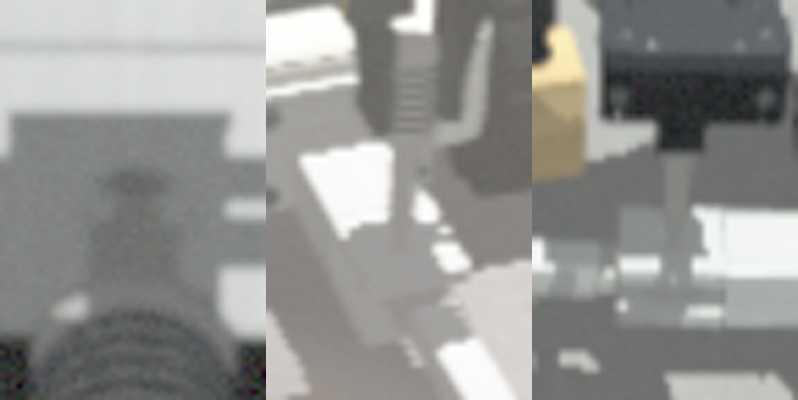

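The tip is at hole level and inside the hole outline (wrist crop: hole centred ≈(133,211), tip ≈(133,215)). I'll continue down gently.

{"op": "play_rows", "data": {"plan": [[[0.4, 0, 0, 0, 0, 0], [0.8, 0, 0, 0, 0, 0], [1.2, 0, 0, 0, 0, 0], [1.6, 0, 0, 0, 0, 0], [1.6, 0, 0, 0, 0, 0]]]}}

```text
time_s: 14.98
tcp_pos: [0.6065, 0.1215, 0.128]
ee_rot: [[-0.001, 1.0, 0.0], [-0.0, 0.0, -1.0], [-1.0, -0.001, 0.0]]
wrist_force: [0.9, -0.1, -0.6]
gripper_width: 0.246
```

{"op": "play_rows", "data": {"plan": [[[0.4, 0, 0, 0, 0, 0], [0.8, 0, 0, 0, 0, 0], [1.2, 0, 0, 0, 0, 0], [1.5, 0, 0, 0, 0, 0], [1.5, 0, 0, 0, 0, 0]]]}}

```text
time_s: 15.6
tcp_pos: [0.6067, 0.1215, 0.1132]
ee_rot: [[-0.001, 1.0, 0.0], [-0.0, 0.0, -1.0], [-1.0, -0.001, 0.0]]
wrist_force: [-0.1, -1.0, -0.7]
gripper_width: 0.246
```

```bash
python3 look.py 2
```

```text
[0.60665624 0.12151171 0.11320298] [-0.14192689 -1.01476071 -0.68919029] 0.24611967901235027
```

View pics/look2.png

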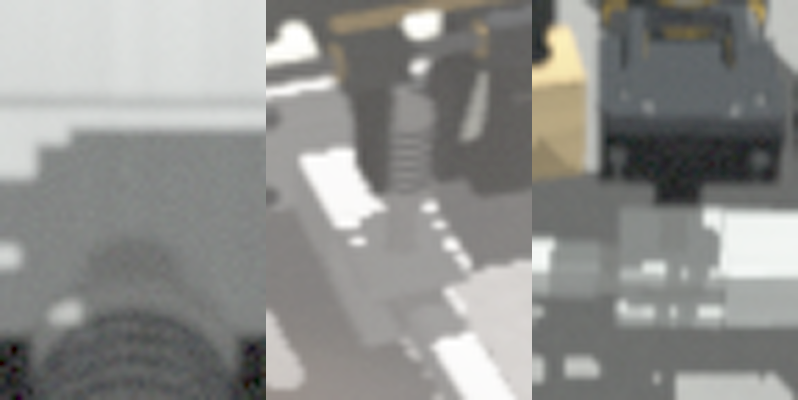

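{"op": "play_rows", "data": {"plan": [[[0.5, 0, 0, 0, 0, 0], [1, 0, 0, 0, 0, 0], [1.5, 0, 0, 0, 0, 0], [2, 0, 0, 0, 0, 0], [2, 0, 0, 0, 0, 0]]]}}

```text
time_s: 16.38
tcp_pos: [0.6064, 0.1214, 0.0928]
ee_rot: [[-0.001, 1.0, -0.0], [-0.001, -0.0, -1.0], [-1.0, -0.001, 0.001]]
wrist_force: [-0.3, 0.3, -1.4]
gripper_width: 0.244
```

{"op": "play_rows", "data": {"plan": [[[0.15, 0, 0, 0, 0, 0], [0.3, 0, 0, 0, 0, 0], [0.45, 0, 0, 0, 0, 0], [0.5, 0, 0, 0, 0, 0]]]}}

```text
time_s: 16.88
tcp_pos: [0.6067, 0.1216, 0.0885]
ee_rot: [[-0.0, 1.0, -0.0], [-0.0, -0.0, -1.0], [-1.0, -0.0, 0.0]]
wrist_force: [0.8, -0.5, -1.8]
gripper_width: 0.245
```

```bash
python3 look.py 3
```

```text
[0.60674673 0.1215666  0.08847264] [ 0.75953701 -0.48039374 -1.79587186] 0.24476054096525007
```

View pics/look3.png

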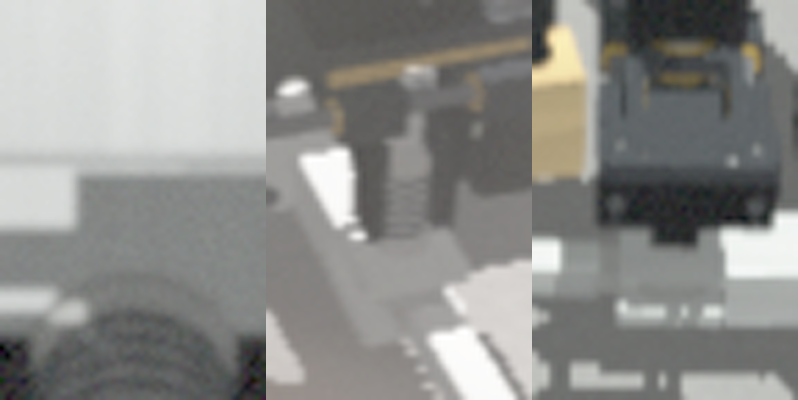

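Nearly seated. I'll press down the last millimetres until the force shows contact.

{"op": "play_rows", "data": {"plan": [[[0.06, 0, 0, 0, 0, 0], [0.12, 0, 0, 0, 0, 0], [0.18, 0, 0, 0, 0, 0], [0.18, 0, 0, 0, 0, 0]]]}}

```text
time_s: 17.52
tcp_pos: [0.6069, 0.1216, 0.0875]
ee_rot: [[0.0, 1.0, 0.0], [-0.0, 0.0, -1.0], [-1.0, 0.0, 0.0]]
wrist_force: [-2.1, 0.1, 3.5]
gripper_width: 0.245
```

That is contact: +5 N upward, and the tool stopped short of its target at 87.5 mm as computed. I'll open the gripper.

{"op": "play_rows", "data": {"plan": [[[0, 0, 0, 0, 0, 0], [0, 0, 0, 0, 0, 0], [0, 0, 0, 0, 0, 0], [0, 0, 0, 0, 0, 0], [0, 0, 0, 0, 0, 0]]], "hand": 1}}

```text
time_s: 18.15
tcp_pos: [0.6068, 0.1216, 0.0867]
ee_rot: [[-0.0, 1.0, 0.0], [-0.0, 0.0, -1.0], [-1.0, -0.0, 0.0]]
wrist_force: [-0.3, -0.4, 0.3]
gripper_width: 0.727
```

{"op": "play_rows", "data": {"plan": [[[-1, 0, 0, 0, 0, 0], [-3, 0, 0, 0, 0, 0], [-6, 0, 0, 0, 0, 0], [-10, 0, 0, 0, 0, 0], [-13, 0, 0, 0, 0, 0]]]}}

```text
time_s: 18.77
tcp_pos: [0.6073, 0.1217, 0.2196]
ee_rot: [[0.003, 1.0, 0.0], [0.001, 0.0, -1.0], [-1.0, 0.003, -0.001]]
wrist_force: [-0.2, 0.5, 0.3]
gripper_width: 1.001
```

{"op": "play_rows", "data": {"plan": [[[0, 0, 4, 0, 0, 0], [0, 0, 9, 0, 0, 0], [0, 0, 13, 0, 0, 0], [0, 0, 13, 0, 0, 0]]]}}

```text
time_s: 19.27
tcp_pos: [0.6067, -0.0108, 0.2177]
ee_rot: [[0.001, 1.0, -0.004], [-0.0, -0.004, -1.0], [-1.0, 0.001, 0.0]]
wrist_force: [0.2, 0.6, -0.5]
gripper_width: 0.998
```

```bash
python3 look.py 4; python3 - <<'E'
from h import *
for n in('wrist','side','scene'):
    c,im,d=load(n);P=cloud(c,d)
    cv2.imwrite(f'pics/{n}10.png',cv2.resize(im,(800,600),interpolation=cv2.INTER_CUBIC))
    m=(d>0)&(np.hypot(P[...,0]-.6065,P[...,1]-.121)<.016)&(P[...,2]>.085)&(P[...,2]<.135)
    if m.sum()>10: q=P[m];print(n,m.sum(),'ztop',np.percentile(q[:,2],95),q[:,:2].min(0),q[:,:2].max(0))
E
```

```text
[ 0.60669078 -0.01084432  0.21767429] [ 0.21919299  0.58614806 -0.50013462] 0.9979757228728219
wrist 878 ztop 0.1236486782532095 [0.59510007 0.10934737] [0.61723466 0.13121815]
side 126 ztop 0.12239270605655733 [0.59662149 0.1103913 ] [0.61717823 0.13245427]
scene 122 ztop 0.1227146281193524 [0.59831765 0.11105393] [0.6206994  0.13312881]
```

View pics/look4.png

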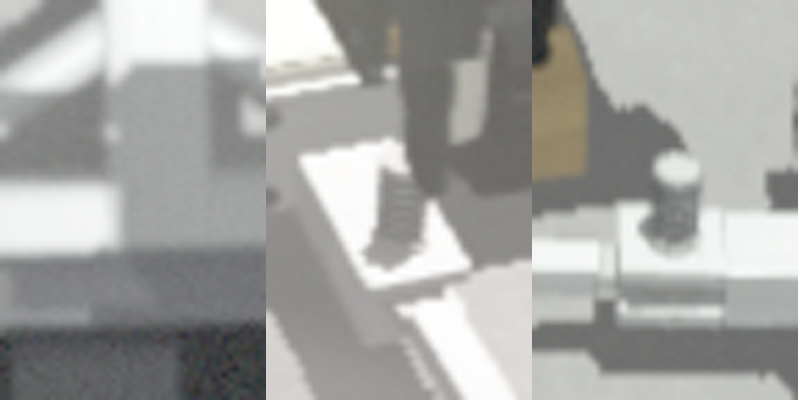

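View pics/wrist10.png

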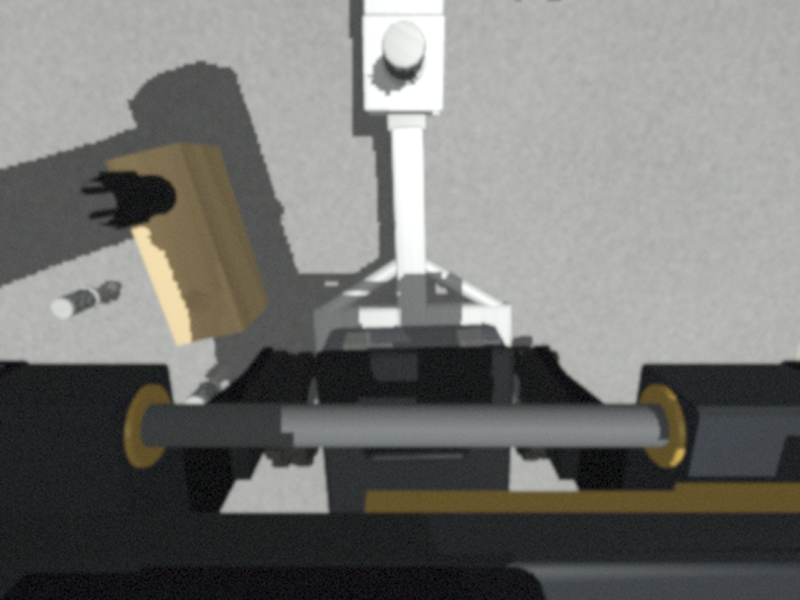

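View pics/side10.png

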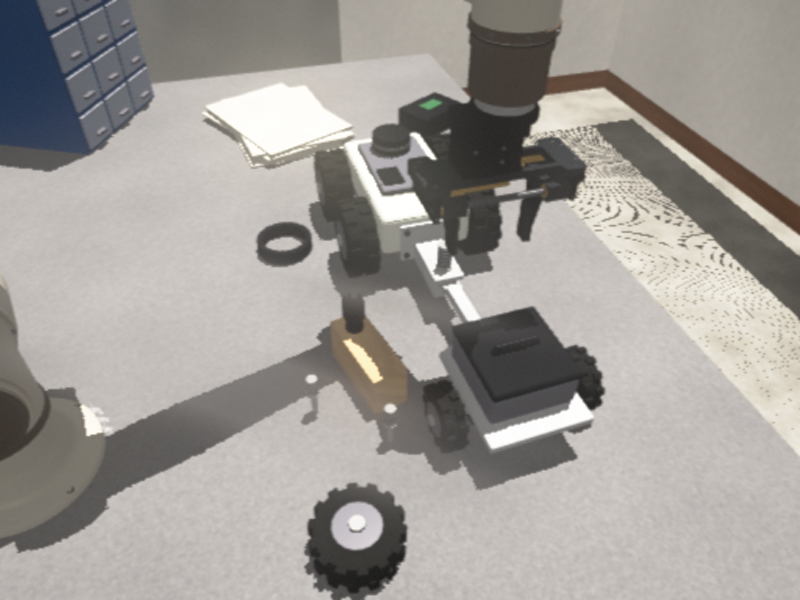

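The pin top is at 122–124 mm (122 expected), so the collar is seated and the pin is upright on the jaw. The robot is clear, so I'm handing in.

```bash
python3 -c "
from station import r
print(r.finish_job())"
```

```text
the job is handed in; nothing more can be done
None
```

The trailer is coupled and the job handed in at about 19 s of the 61 s. `finish_job` gave no verdict.

- **Trailer:** I rolled it up by its drawbar until the eye lay under the hitch hole. The wrist camera put them 0.3 mm apart while gripped and about 1 mm by the same estimate after release, and it saw clear through jaw and eye.
- **Pin:** I took the largest of the three pins, the one in the stand, and lowered it with almost no resistance until the force showed contact, then let go. Its top reads 122–124 mm above the bench in all three views, against 122 mm when fully seated, and it stands upright.
- **Left alone:** The screwdriver, spare wheel, tape roll and the two small pins look unmoved in the last pictures. I judged this by eye and did not measure it. The robot touches nothing.
- **Disagreements:**
  - The cameras differed by up to about 3 mm on where the hole was. I relied on the wrist camera for the trailer, and on a wrist/scene average for the pin.
  - I did not re-measure the pin's sideways offset in the hole after letting go.

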